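# Hold the shavings chute open with its lever

### The arm

A 6-joint arm with a two-finger parallel gripper is mounted at the origin on the work surface. World frame = base frame: x ahead of the robot, y to its left, z up, the work surface at z = 0. Lengths are in mm, angles in rad, forces in N, time in s.
With the tool pointing down it reaches from about 325 to 900 mm from the base axis. Payload 3.5 kg.
Tool frame: the origin (TCP) lies at the very end of the fingers, on their centre line; the grasp point (between the pads) lies 19 mm behind it; x points along the fingers, y is the direction in which the jaws open and shut, and the axes are right-handed (so a half turn about x gives the same grasp; the last joint's range is limited). The gripper opens to 85 mm and grips with 20 to 120 N. Pads are 22 mm wide; open, the fingers measure 114 mm over their backs; the gripper's body (76 mm by 85 mm) begins 54 mm behind the grasp point. The pads swing forward as they close: fully open they stand 13 mm farther back than shut.
Start: joints at [-1.45, 0.276, -0.026, 1.268, 0, 1.467], TCP at [138.698, -609.413, 231.313] pointing down, gripper open.
Joint ranges: [-3.12, 3.12], [-0.85, 1.88], [-1.08, 1.24], [-1.95, 2.15], [-1.57, 1.53], [-3.14, 3.14]. Speed limits (rad/s): [2.57, 2.57, 3.14, 3.14, 3.14, 3.14].

### API

Orientations are given as a rotation vector (axis times angle).
In Python, from station import read_state, grab_frame, get_calibration, job_done gives the robot as it stands.
- The arm moves only by the tool send_rows, never from a script. Its argument "targets" is a list of rows, each an object with "travel": the shift along the tool's x, y, z in units of 40 mm (1.0 is 40 mm), a list of three; "twist": the turn about the tool's x in rad; "jaw": the opening, from 0 (shut) to 1 (fully open). A call has 1 to 8 rows; each row is the pose to reach, as a shift and turn from the pose commanded when the call began, along the tool's axes at that moment; what a row does not reach only later rows make up. A row lasts 1/8 s, in which the tool goes at most 62.5 mm and 10.7 degrees, less where a joint would pass 70% of its speed; a pose out of reach is approached as far as the arm can. A call with a gripper value outside its range is refused whole. The fingers move at their own pace and stop on an object; the grip force is fixed at half the most. Time passes only in rows, so rows that repeat a pose let the fingers close. It gives the time, the measured TCP pose, the force and the opening at its end, in the units of the state.
- read_state(): the state, without advancing time (a new reading comes with each control period).
- grab_frame(name): name is "side" or "top"; returns (picture, depth): 400x640x3 uint8, red, green, blue; 400x640 float32, mm along the optical axis (not along the pixel's ray), 0 where there is no reading.
- get_calibration(name): a dict with "camera_matrix" (3x3 intrinsics, pixels), "position" and "orientation" of the camera in the world. Camera axes: x right, y up, looking along -z (the intrinsics and any distortion apply to the point x, -y, -z); pixel columns grow to the right and rows downward; lengths in mm; the calibration is good to about 2 mm. A picture is of the moment at which its call begins. get_calibration takes no time and is no camera call.
- job_done(): hands the job in, once; it reports no verdict.
The state is a dict: "clock": time; "qpos": joint angles; "dq": joint speeds; "joint_torque": joint torques, N m; "position": TCP position; "eef_rot": TCP orientation; "ft_force": force on the tool from outside, world axes, zero at the start; "wrist_torque": the same for the moment, N m; "gripper_width": opening from 0.0 (shut) to 1.0 (fully open).
Only numpy, scipy, OpenCV 4.12 (cv2) and the standard library are available. Lean on these libraries where they do the work, as an engineer would, in place of code of your own. Each camera call takes 0.05 s, during which the arm holds its last target.

### The job

Open the shavings chute: push the stop block by its peg, sliding it along the bench without lifting or tipping it, until it is clear of the lever's pad; only then press the pad right down so that the lever raises the heavy flap. Finish while still holding the lever down with the fingers, flap up. Touch only block and lever, and leave everything else where it is.

Things in the scene. Friction and masses are not known exactly. Their poses are not given: they have to be found in the camera images.
- lever: Pale wooden lever, 310 x 34 x 22 mm, on a steel cross axle that lies loose in the open slots of a saddle. Origin: axle centre, 85 mm up. x points to the short end (steel nose 130 mm off, under the flap's lip), y along the axle, z up; as reported x is level at rest, though the bar then slopes, long end (on -x, 230 mm off) up. It turns about 0.48 rad until the long end is on the bench.
- lever_pad (a point): Centre of the top of the broad pad (70 x 56 x 22 mm) ending the lever's long arm, 195 mm from the axle; press here, straight down. About 127 mm above the bench at rest, about 31 mm with the lever fully down. Needs about 7 N (4 to 11); rises by itself when let go.
- flap: Heavy steel flap (about 2.2 kg, 142 x 240 x 8 mm) over the plywood shavings chute beyond the lever, hinged along its far edge. Origin: underside of the front edge of its lip, 185 mm from the hinge line; z is square to its face: upright when shut, leaning as it rises. It falls shut by itself. The lever fully down raises it by about 0.34 rad; with the stop block in the way, no further than about 0.1.
- flap_lip (a point): Top of the front edge of the flap's 60 mm wide lip, over the lever's short end; 94 mm above the bench when shut, about 62 mm higher with the lever fully down.
- station: Fixed steel base with the lever's saddle (cheeks 117 mm high, within 45 mm of the axle) and the chute box (150 x 260 mm, 84 mm high) with the flap. Origin on the bench right under the lever's axle; x points along the lever to the chute, z up.
- block: Loose wooden stop block (0.4 kg), stepped: a tall end (60 x 60 mm, 85 mm high) under the lever's pad, and a low foot (60 mm wide, 25 mm high) running along its +y to 175 mm from the origin, with an upright peg. Origin: bench level under the tall end's centre. +y points sideways away from the lever (square to it within 0.15 rad); 150 mm of bench beyond the foot is free to slide it into.
- block_peg (a point): Centre of the top of the stop block's peg: 24 mm thick, 80 mm tall above the foot, top 105 mm above the bench, 150 mm along the block's +y from the tall end's centre. Between lever pad and peg some 100 mm over the foot is free for fingers; push it low down.
- bowl: Bystander, leave alone: dark turned wooden bowl, 116 mm across, 50 mm high; origin at its underside.
- tin: Bystander, leave alone: aluminium wax tin, 68 mm across, 46 mm high; origin at its underside.
- finial: Bystander, leave alone: slim turned wooden finial standing upright, 48 mm foot, 88 mm high; origin at its underside.
- chisel: Bystander, leave alone: turning chisel lying flat, about 295 mm long, 26 mm wide, 22 mm high; origin at its underside, where blade and handle meet.
- brush: Bystander, leave alone: bench brush lying flat; origin at its underside.
Not all that is in view belongs to the job. Leave any turquoise or yellow look-alike of the block alone.

How it is judged:
By the outcome, as a careful person would: the job done as asked, in the order asked, and still so for the second after the job is handed in, while the arm keeps its last pose, push and grip.
It also fails if it takes over 45 s, if anything falls off the work surface, if the arm or the gripper's body presses on something with over 40 N, if the wrist force passes 120 N, or if a joint passes its speed limit or range.

## Working session

There is one attempt and no reset: what is moved stays moved. The work goes in short steps, Python scripts to look and compute and a tool call to move; the robot and the scene stay as the last step left them, time stands still between calls to the robot, and variables do not carry over. Pictures are saved under pics/ and viewed, and the job is handed in when it is done.

Besides the shell and the picture viewer there is one more tool, called after "Request:" by a JSON object that holds its "api" and its "payload", one argument or row to a line. send_rows: Moves the arm, as the interface text tells. Its arguments: {"type":"object","properties":{"targets":{"type":"array","items":{"type":"object","properties":{"travel":{"type":"array","items":{"type":"number"}},"twist":{"type":"number"},"jaw":{"type":"number"}}}}},"required":["targets"]}

```bash
mkdir -p pics; ls; cat > h.py <<'E'
import numpy as np,cv2
from station import read_state,grab_frame,get_calibration,job_done
from scipy.spatial.transform import Rotation as R
def cal(n):
    c=get_calibration(n);K=np.array(c["camera_matrix"]);o=np.array(c["orientation"],float)
    return c,K,np.array(c["position"],float),o
E
python3 - <<'E'
from h import *
print(read_state())
for n in("side","top"):
    print(get_calibration(n))
    p,d=grab_frame(n);np.savez(f"{n}0.npz",p=p,d=d);cv2.imwrite(f"pics/{n}0.png",p[:,:,::-1]);print((d==0).mean(),d.max())
E
```

```text
pics
{'clock': 0.0, 'qpos': array([-1.45040510e+00,  2.77145422e-01, -2.79034233e-02,  1.26798502e+00,
       -2.65865786e-05,  1.46739657e+00]), 'dq': array([-8.48228346e-04, -1.98576075e-04, -3.85314557e-04, -7.98196937e-04,
        1.28518044e-03,  4.72649297e-05]), 'joint_torque': array([-2.24033407e-03, -4.45503616e+01,  2.95206982e+01,  1.64101197e-02,
       -1.45929466e-04, -3.30351554e-06]), 'position': array([ 138.59304781, -608.63651652,  230.14135856]), 'eef_rot': array([ 2.10397273,  0.23878642, -2.10406927]), 'ft_force': array([-0.04057391,  0.03767844,  0.31306149]), 'wrist_torque': array([-0.02770864,  0.01458325,  0.01013007]), 'gripper_width': 0.9992039765444819}
{'camera_matrix': array([[498.26709103,   0.        , 323.94157832],
       [  0.        , 498.26709103, 198.75786077],
       [  0.        ,   0.        ,   1.        ]]), 'position': array([245.98375358, 974.45253073, 925.83679677]), 'orientation': array([ 0.1666792 , -1.27898332, -2.66320126])}
0.003890625 3621.2776
{'camera_matrix': array([[392.10887746,   0.        , 317.42597804],
       [  0.        , 392.10887746, 194.31099096],
       [  0.        ,   0.        ,   1.        ]]), 'position': array([ 341.40352378,  -41.62485135, 1140.56459799]), 'orientation': array([ 0.1263051 , -0.12948702, -1.56148005])}
0.00424609375 2098.0857
```

View pics/side0.png

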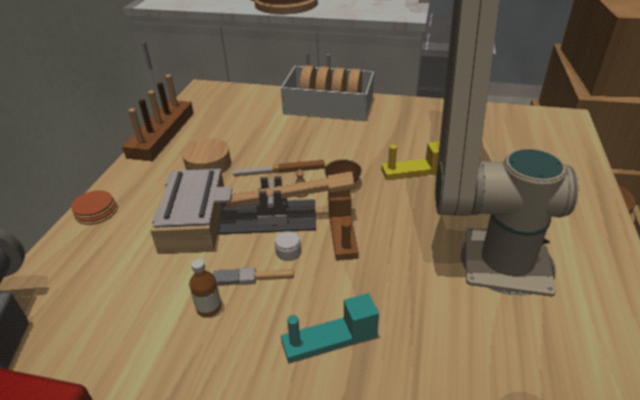

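View pics/top0.png

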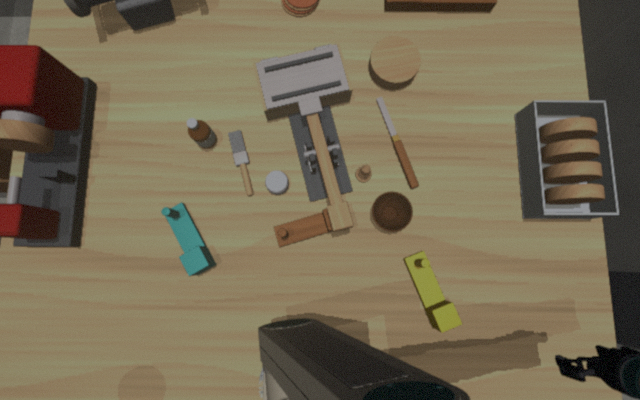

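In the side view, the brown block's peg is at (346,232) and the lever pad at (340,183). In the top view they are at (284,233) and (340,216). The candidates in the top view are the brown block (300,228) under the pad, turquoise (187,240) and yellow (432,290). I choose brown and check it in a close crop.

```bash
cat >> h.py <<'E'
def pts(n,d):
    c,K,P,o=cal(n); Rm=R.from_rotvec(o).as_matrix()
    v,u=np.mgrid[0:400,0:640]
    x=(u-K[0,2])/K[0,0]*d; y=(v-K[1,2])/K[1,1]*d
    return np.stack([x,-y,-d],-1)@Rm.T+P
E
python3 - <<'E'
from h import *
for n,box in(("top",(230,80,440,260)),("side",(210,140,400,270))):
    f=np.load(n+"0.npz");p,d=f["p"],f["d"];X=pts(n,d)
    x0,y0,x1,y1=box
    cv2.imwrite(f"pics/{n}c.png",cv2.resize(p[y0:y1,x0:x1,::-1],None,fx=3.8,fy=3.3 if n=="top" else 3.8,interpolation=cv2.INTER_CUBIC))
    q={"top":[(284,233),(300,228),(314,225),(340,214),(320,154),(309,103),(392,210),(277,182),(364,172),(250,250)],
       "side":[(346,225),(341,240),(340,215),(340,180),(325,187),(232,193),(270,190),(288,240),(400,260)]}[n]
    for u,v in q: print(n,u,v,X[v,u].round(1))
E
```

```text
top 284 233 [407.8  44.  106.9]
top 300 228 [427.7   5.7  23.5]
top 314 225 [436.3 -34.1  25.2]
top 340 214 [ 457.  -102.4  123.7]
top 320 154 [624.6 -49.7  98.9]
top 309 103 [772.3 -18.3  97.3]
top 392 210 [ 483.  -261.1    5.4]
top 277 182 [556.8  72.   43.2]
top 364 172 [ 580.6 -172.7   73.6]
top 250 250 [ 3.654e+02  1.499e+02 -2.000e-01]
side 346 225 [406.7  59.3 101.2]
side 341 240 [419.5  59.   47.6]
side 340 215 [444.8 -60.1  27.9]
side 340 180 [450.  -88.9 126.9]
side 325 187 [488.3 -72.6 110. ]
side 232 193 [ 795.2 -136.2   -3.2]
side 270 190 [246.  974.5 925.8]
side 288 240 [553.5  83.3  46.3]
side 400 260 [266.1  53.4  -0.8]
```

View pics/topc.png

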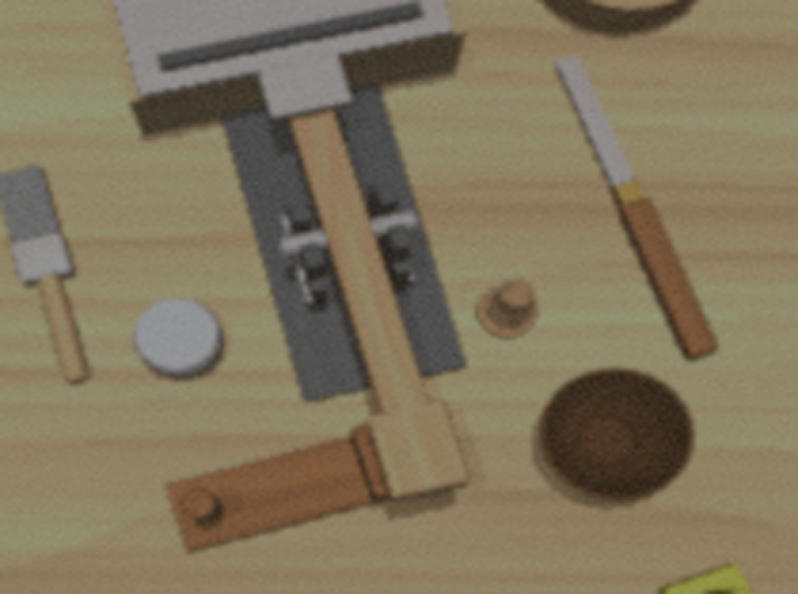

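View pics/sidec.png

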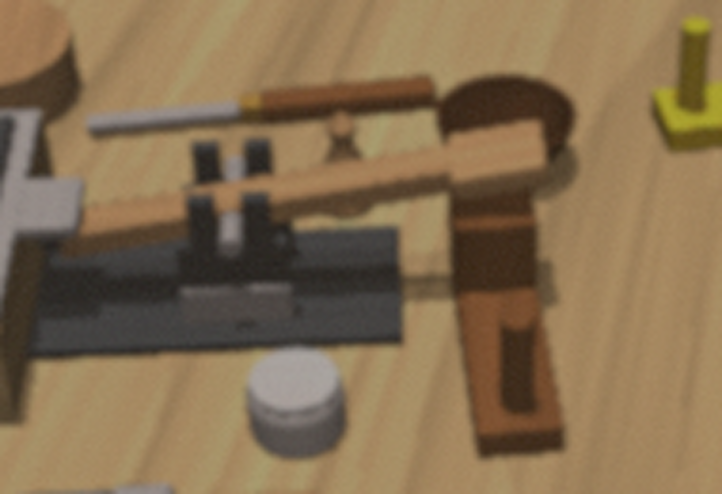

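The crops confirm it: the reddish-brown stepped block lies under the pad, with its peg on the foot toward +y (top ~(284,231)). Next I fit the exact positions.

```bash
python3 - <<'E'
from h import *
for n in("top","side"):
    f=np.load(n+"0.npz");p,d=f["p"],f["d"];X=pts(n,d)
    x,y,z=X[...,0],X[...,1],X[...,2]
    print(n)
    def rect(m,name):
        q=X[m][:,:2].astype(np.float32); r=cv2.minAreaRect(q);print(name,m.sum(),np.round(r[0],1),np.round(r[1],1),round(r[2],1),X[m].mean(0).round(1)); return r
    ok=d>0; p=p.astype(int)
    red=(p[...,0]-p[...,2]>25)&(p[...,0]>1.3*p[...,1])
    rect(ok&red&(x>370)&(x<500)&(y>-80)&(y<90)&(z>20)&(z<30),"foot")
    rect(ok&red&(x>370)&(x<500)&(y>-100)&(y<90)&(z>78)&(z<92),"tall")
    rect(ok&(x>370)&(x<450)&(y>20)&(y<80)&(z>98)&(z<112),"pegtop")
    rect(ok&(x>410)&(x<500)&(y>-145)&(y<-60)&(z>112)&(z<140),"pad")
    rect(ok&(x>780)&(x<1000)&(y>-250)&(y<250)&(z>85)&(z<140),"flap")
    rect(ok&(x>700)&(x<790)&(y>-100)&(y<60)&(z>88)&(z<120),"lip")
    rect(ok&(x>500)&(x<600)&(y>30)&(y<110)&(z>35)&(z<60),"tin")
    m=ok&(x>500)&(x<700)&(y>-120)&(y<20)&(z>80)&(z<135)&(p[...,0]-p[...,2]>25)
    q=X[m]; print("bar",m.sum(),cv2.fitLine(q[:,:2].astype(np.float32),cv2.DIST_HUBER,0,.01,.01).ravel().round(3))
    if n=="side":
        m=ok&red&(x>370)&(x<460)&(y>20)&(y<90)&(z>35)&(z<98);print("pegside",m.sum(),np.median(X[m],0).round(1))
E
```

```text
top
foot 905 [424.1   3.9] [ 58.8 143. ] 17.7 [425.1  -0.9  25.1]
tall 91 [414.9 -24.1] [ 54.9 138.1] 34.3 [445.8 -67.   84.8]
pegtop 64 [410.7  49.7] [21.5 21.4] 3.3 [410.1  50.  104.5]
pad 660 [460.6 -99.4] [88.7 56.3] 14.2 [ 455.7 -100.   125.7]
flap 4033 [852.4   2.2] [160.8 259.8] 14.5 [ 8.568e+02 -6.000e-01  9.590e+01]
lip 473 [746.1   3.8] [ 87.7 112.1] 0.1 [769.3  -3.8  94.6]
tin 399 [558.8  73.9] [64.4 62. ] 63.7 [557.8  74.   45.2]
bar 905 [ 9.66000e-01  2.59000e-01  5.97105e+02 -6.34670e+01]
side
foot 626 [424.2   6.9] [ 60.1 153.2] 17.3 [425.1  11.5  24. ]
tall 247 [436.4 -14. ] [ 57.3 170.5] 11.6 [443.7 -54.1  83.6]
pegtop 56 [410.1  54.7] [20. 23.] 10.7 [409.8  56.1 102.8]
pad 448 [460.4 -95. ] [86.5 64.8] 14.2 [454.1 -89.6 123.1]
flap 2853 [852.2   9.3] [159.2 261.6] 14.5 [854.9  17.7  94.5]
lip 336 [763.2   2.7] [113.9  53.3] 90.0 [768.8   0.8  93.3]
tin 378 [557.9  77.3] [66.  62.1] 83.5 [557.4  82.8  43.8]
bar 828 [ 9.81000e-01  1.92000e-01  5.75068e+02 -5.68970e+01]
pegside 163 [408.1  62.8  67.1]
```

```bash
cat >> h.py <<'E'
def go(p,yawdir=None):
    s=read_state();M=R.from_rotvec(s["eef_rot"]).as_matrix();P=s["position"]
    print("axes x",M[:,0].round(3),"y",M[:,1].round(3),"z",M[:,2].round(3),"pos",P.round(1),"ft",s["ft_force"].round(1),"q",s["qpos"].round(2),"t",round(s["clock"],2),"w",round(s["gripper_width"],2))
    print("travel",(M.T@(np.array(p)-P)/40).round(3))
    if yawdir is not None:
        w=M.T@np.array([*yawdir,0]);a=np.arctan2(w[2],w[1]);a=(a+np.pi/2)%np.pi-np.pi/2;print("twist",round(a,3))
E
python3 -c "
from h import *
go([425,4,200],(.954,.299))"
```

```text
axes x [-0.     0.002 -1.   ] y [ 0.222 -0.975 -0.002] z [-0.975 -0.222 -0.   ] pos [ 138.6 -608.7  230.2] ft [ 0.2 -0.5  0.1] q [-1.45  0.28 -0.03  1.27 -0.    1.47] t 0.1 w 1.0
travel [  0.785 -13.346 -10.38 ]
twist 1.491
```

Request:
{"api": "send_rows", "payload": {
  "targets": [
    {"travel":[0.1,-1.2,-0.9],"twist":-0.14,"jaw":0.12},
    {"travel":[0.2,-2.4,-1.8],"twist":-0.28,"jaw":0.12},
    {"travel":[0.3,-3.6,-2.8],"twist":-0.42,"jaw":0.12},
    {"travel":[0.35,-4.8,-3.7],"twist":-0.56,"jaw":0.12},
    {"travel":[0.4,-6.0,-4.65],"twist":-0.7,"jaw":0.12},
    {"travel":[0.45,-7.2,-5.6],"twist":-0.84,"jaw":0.12},
    {"travel":[0.5,-8.4,-6.5],"twist":-0.98,"jaw":0.12},
    {"travel":[0.5,-9.5,-7.4],"twist":-1.12,"jaw":0.12}
  ]
}}

```text
clock: 1.1
position: [343.0, -171.1, 210.9]
eef_rot: [1.371, 1.096, -1.371]
ft_force: [0.3, -0.6, 0.5]
gripper_width: 0.118
```

```bash
python3 -c "
from h import *
go([425,4,190],(.954,.299))"
```

```text
axes x [-0.  0. -1.] y [ 0.975 -0.221 -0.   ] z [-0.221 -0.975 -0.   ] pos [ 343.  -171.1  210.9] ft [ 0.3 -0.6  0.5] q [-0.63 -0.15 -0.53  1.19  0.    1.16] t 1.1 w 0.12
travel [ 0.524  1.034 -4.721]
twist -0.526
```

Request:
{"api": "send_rows", "payload": {
  "targets": [
    {"travel":[0.1,0.2,-1.0],"twist":-0.12,"jaw":0.12},
    {"travel":[0.25,0.5,-2.2],"twist":-0.26,"jaw":0.12},
    {"travel":[0.4,0.8,-3.5],"twist":-0.4,"jaw":0.12},
    {"travel":[0.52,1.03,-4.5],"twist":-0.526,"jaw":0.12},
    {"travel":[0.52,1.03,-4.72],"twist":-0.526,"jaw":0.12},
    {"travel":[0.52,1.03,-4.72],"twist":-0.526,"jaw":0.12}
  ]
}}

```text
clock: 1.85
position: [425.1, 1.6, 190.2]
eef_rot: [0.985, 1.337, -0.987]
ft_force: [-0.4, -1.1, -0.2]
gripper_width: 0.117
```

```bash
python3 -c "
from h import *
go([425,4,38],(.954,.299))
for n in('side','top'):
    p,d=grab_frame(n);np.savez(f'{n}1.npz',p=p,d=d);cv2.imwrite(f'pics/{n}1.png',p[:,:,::-1])"
```

```text
axes x [-0.001 -0.    -1.   ] y [ 0.956  0.295 -0.001] z [ 0.295 -0.956  0.   ] pos [425.1   1.6 190.2] ft [-0.4 -1.1 -0.2] q [-0.15 -0.05 -0.49  1.14 -0.    1.12] t 1.85 w 0.12
travel [ 3.806  0.019 -0.057]
twist -0.004
```

View pics/side1.png

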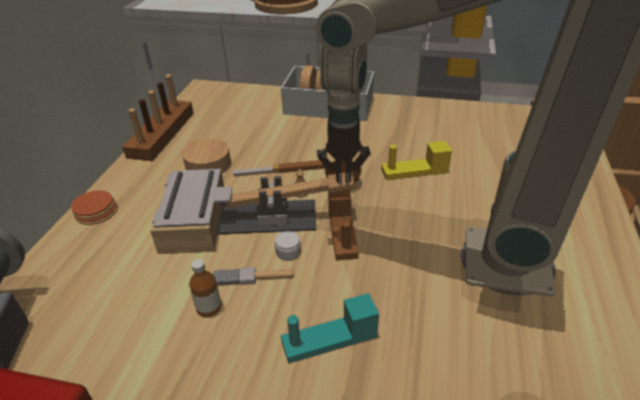

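View pics/top1.png

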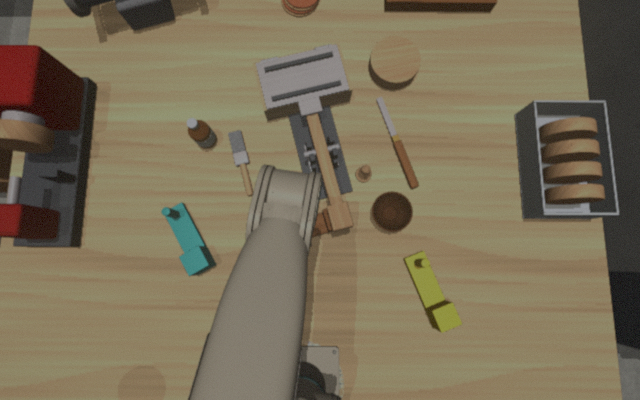

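The side view shows the fingers at (345,182), above the gap between pad and peg. The top view shows the arm over the foot with the scene unchanged. I descend into the gap.

Request:
{"api": "send_rows", "payload": {
  "targets": [
    {"travel":[1.0,0.02,-0.05],"twist":0,"jaw":0.12},
    {"travel":[2.0,0.02,-0.05],"twist":0,"jaw":0.12},
    {"travel":[2.8,0.02,-0.05],"twist":0,"jaw":0.12},
    {"travel":[3.4,0.02,-0.05],"twist":0,"jaw":0.12},
    {"travel":[3.7,0.02,-0.05],"twist":0,"jaw":0.12},
    {"travel":[3.8,0.02,-0.05],"twist":0,"jaw":0.12}
  ]
}}

```text
clock: 2.7
position: [425.6, 2.9, 38.3]
eef_rot: [0.987, 1.336, -0.988]
ft_force: [0.0, 0.0, 0.3]
gripper_width: 0.124
```

```bash
python3 -c "
from h import *
go([396,97,38],(.954,.299))
p,d=grab_frame('side');cv2.imwrite('pics/s2.png',cv2.resize(p[100:300,200:460,::-1],None,fx=3,fy=3))"
```

```text
axes x [-0. -0. -1.] y [ 0.956  0.293 -0.   ] z [ 0.293 -0.956 -0.   ] pos [425.6   2.9  38.3] ft [0.  0.  0.3] q [-0.15  0.13 -0.67  0.77 -0.    1.13] t 2.7 w 0.12
travel [ 0.009 -0.018 -2.465]
twist -0.006
```

View pics/s2.png

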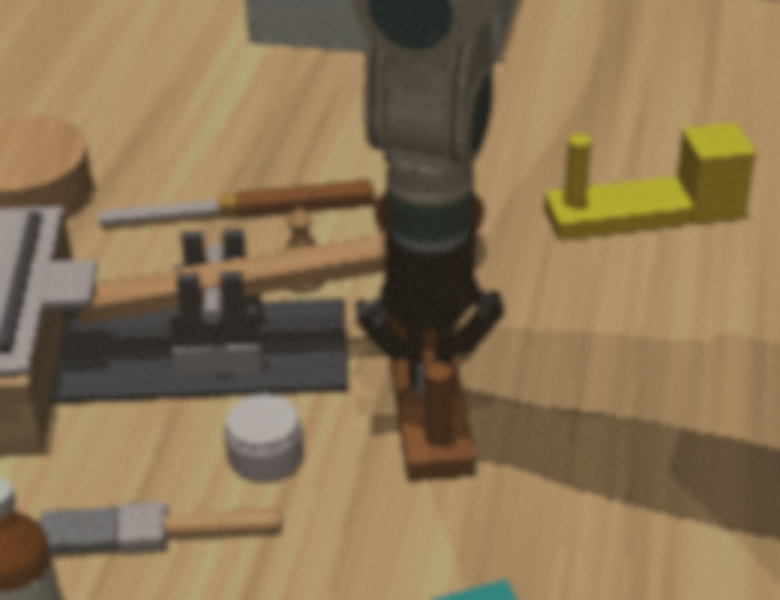

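The side crop shows the fingers standing behind the peg (440,390), with the gripper body clear of peg and pad. Now a slow push.

Request:
{"api": "send_rows", "payload": {
  "targets": [
    {"travel":[0,0,-0.25],"twist":0,"jaw":0.12},
    {"travel":[0,0,-0.45],"twist":0,"jaw":0.12},
    {"travel":[0,0,-0.6],"twist":0,"jaw":0.12},
    {"travel":[0,0,-0.75],"twist":0,"jaw":0.12},
    {"travel":[0,0,-0.95],"twist":0,"jaw":0.12},
    {"travel":[0,0,-1.15],"twist":0,"jaw":0.12},
    {"travel":[0,0,-1.35],"twist":0,"jaw":0.12},
    {"travel":[0,0,-1.55],"twist":0,"jaw":0.12}
  ]
}}

```text
clock: 3.75
position: [407.6, 63.3, 38.7]
eef_rot: [0.986, 1.335, -0.986]
ft_force: [0.4, -3.1, 1.7]
gripper_width: 0.121
```

```bash
python3 -c "
from h import *
go([391.5,114,38],(.954,.299))
p,d=grab_frame('side');cv2.imwrite('pics/s3.png',cv2.resize(p[100:300,200:460,::-1],None,fx=3,fy=3))"
```

```text
axes x [ 0. -0. -1.] y [0.956 0.294 0.   ] z [ 0.294 -0.956  0.   ] pos [407.6  63.3  38.7] ft [ 0.4 -3.1  1.7] q [-0.    0.1  -0.7   0.77 -0.    1.27] t 3.75 w 0.12
travel [ 0.016 -0.012 -1.331]
twist -0.005
```

View pics/s3.png

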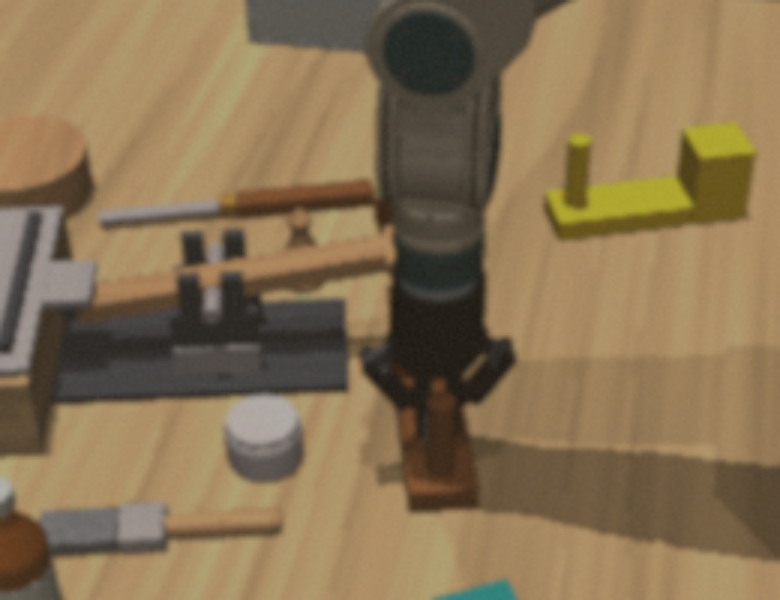

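The block slides flat and follows the fingers (peg now at crop (438,425), foot's front edge at (445,500)). I continue.

Request:
{"api": "send_rows", "payload": {
  "targets": [
    {"travel":[0,0,-0.2],"twist":0,"jaw":0.12},
    {"travel":[0,0,-0.4],"twist":0,"jaw":0.12},
    {"travel":[0,0,-0.6],"twist":0,"jaw":0.12},
    {"travel":[0,0,-0.8],"twist":0,"jaw":0.12},
    {"travel":[0,0,-1.0],"twist":0,"jaw":0.12},
    {"travel":[0,0,-1.2],"twist":0,"jaw":0.12},
    {"travel":[0,0,-1.35],"twist":0,"jaw":0.12},
    {"travel":[0,0,-1.45],"twist":0,"jaw":0.12}
  ]
}}

```text
clock: 4.8
position: [390.2, 118.7, 38.5]
eef_rot: [0.986, 1.336, -0.986]
ft_force: [0.7, -2.3, -0.2]
gripper_width: 0.119
```

Request:
{"api": "send_rows", "payload": {
  "targets": [
    {"travel":[0,0,0.1],"twist":0,"jaw":0.12},
    {"travel":[0,0,0.3],"twist":0,"jaw":0.12},
    {"travel":[0,0,0.5],"twist":0,"jaw":0.12},
    {"travel":[-0.8,0,0.5],"twist":0,"jaw":0.1},
    {"travel":[-2.0,0,0.5],"twist":0,"jaw":0},
    {"travel":[-3.3,0,0.5],"twist":0,"jaw":0},
    {"travel":[-4.2,0,0.5],"twist":0,"jaw":0},
    {"travel":[-4.2,0,0.5],"twist":0,"jaw":0}
  ]
}}

```text
clock: 5.8
position: [399.3, 98.9, 209.9]
eef_rot: [0.99, 1.33, -0.982]
ft_force: [-0.2, 0.2, -0.2]
gripper_width: 0.005
```

```bash
python3 - <<'E'
from h import *
go([456,-98,200])
for n in('side','top'):
    p,d=grab_frame(n);np.savez(f'{n}4.npz',p=p,d=d);cv2.imwrite(f'pics/{n}4.png',p[:,:,::-1])
    X=pts(n,d);x,y,z=X[...,0],X[...,1],X[...,2];p=p.astype(int)
    red=(p[...,0]-p[...,2]>25)&(p[...,0]>1.3*p[...,1])
    for nm,m in(("tall",red&(z>78)&(z<92)),("foot",red&(z>20)&(z<30)),("peg",(z>98)&(z<110)&(y>90))):
        m=m&(x>330)&(x<500)&(y>-90)&(y<200)&(d>0)
        if m.sum()>5: r=cv2.minAreaRect(X[m][:,:2].astype(np.float32));print(n,nm,m.sum(),np.round(r[0],1),np.round(r[1],1),round(r[2],1),X[m].mean(0).round(1))
E
```

```text
axes x [ 0.008  0.001 -1.   ] y [0.956 0.294 0.007] z [ 0.294 -0.956  0.001] pos [399.3  98.9 209.9] ft [-0.2  0.2 -0.2] q [ 0.09 -0.1  -0.49  1.18  0.    1.36] t 5.8 w 0.0
travel [ 0.254 -0.092  5.121]
side tall 409 [406.9  66. ] [ 59.7 193.4] 16.9 [421.   20.4  83.6]
side foot 760 [396.6  99.7] [ 59.7 151.7] 16.9 [398.6 101.8  24.1]
side peg 68 [382.3 147.4] [21.9 23.4] 42.3 [382.4 148.6 102.9]
top tall 480 [425.7  -1.3] [59.1 58.8] 16.5 [425.5  -1.2  85. ]
top foot 558 [399.   89.3] [ 59.4 125.3] 15.7 [403.3  67.7  24.9]
```

View pics/side4.png

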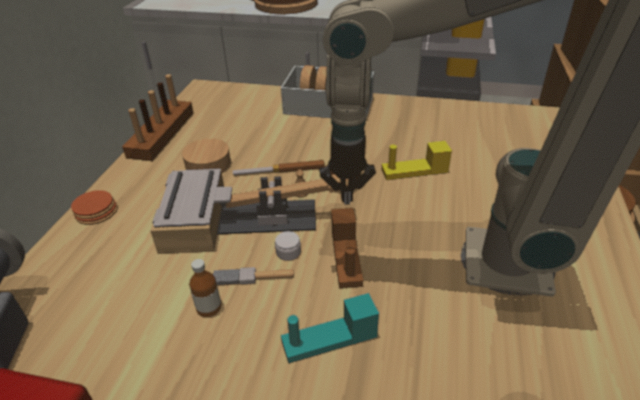

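View pics/top4.png

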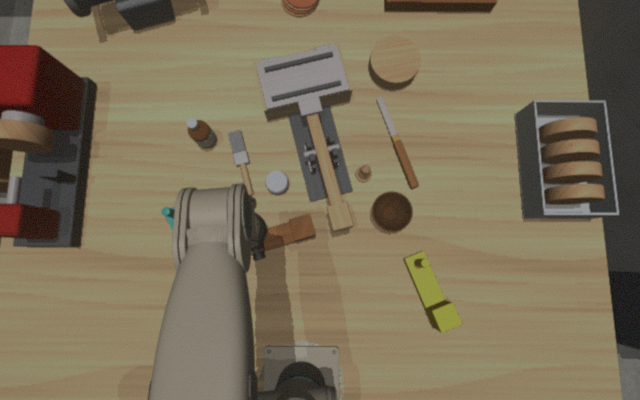

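The block now stands clear: in the top view its tall end is at (300,228) px, world ≈(426,0), leaving about 44 mm between it and the pad (339,215). Next I go above the pad with the fingers shut.

Request:
{"api": "send_rows", "payload": {
  "targets": [
    {"travel":[0.05,0,1.0],"twist":0,"jaw":0},
    {"travel":[0.1,-0.05,2.2],"twist":0,"jaw":0},
    {"travel":[0.2,-0.09,3.4],"twist":0,"jaw":0},
    {"travel":[0.25,-0.09,4.4],"twist":0,"jaw":0},
    {"travel":[0.25,-0.09,5.0],"twist":0,"jaw":0},
    {"travel":[0.25,-0.09,5.12],"twist":0,"jaw":0},
    {"travel":[0.25,-0.09,5.12],"twist":0,"jaw":0}
  ]
}}

```text
clock: 6.78
position: [452.1, -97.1, 195.1]
eef_rot: [0.987, 1.339, -0.987]
ft_force: [0.6, 0.1, -0.2]
gripper_width: 0.0
```

```bash
python3 - <<'E'
from h import *
f=np.load("top4.npz");X=pts("top",f["d"]);x,y,z=X[...,0],X[...,1],X[...,2]
m=(x>410)&(x<520)&(y>-150)&(y<-50)&(z>113)&(z<140)
q=X[m];ex=np.array([.968,.25]);ey=np.array([-.25,.968])
a=q[:,:2]@ex;b=q[:,:2]@ey
wide=[ (t,round(np.percentile(b[abs(a-t)<4],2),1),round(np.percentile(b[abs(a-t)<4],98),1)) for t in range(370,480,8) if (abs(a-t)<4).sum()>5]
print(wide,a.min())
go([456,-98,128],ey)
E
```

```text
[(378, np.float64(-236.0), np.float64(-184.8)), (386, np.float64(-237.4), np.float64(-183.9)), (394, np.float64(-238.1), np.float64(-184.2)), (402, np.float64(-237.6), np.float64(-183.8)), (410, np.float64(-237.8), np.float64(-184.9)), (418, np.float64(-237.7), np.float64(-183.8)), (426, np.float64(-237.6), np.float64(-184.0)), (434, np.float64(-237.9), np.float64(-185.9)), (442, np.float64(-236.7), np.float64(-184.8)), (450, np.float64(-235.4), np.float64(-193.7)), (458, np.float64(-227.1), np.float64(-194.3)), (466, np.float64(-226.8), np.float64(-195.6)), (474, np.float64(-227.4), np.float64(-195.9))] 376.7949227900537
axes x [-0.003  0.002 -1.   ] y [ 0.956  0.294 -0.002] z [ 0.294 -0.956 -0.002] pos [452.1 -97.1 195.1] ft [ 0.6  0.1 -0.2] q [-0.35  0.01 -0.41  1.15  0.    0.92] t 6.78 w 0.0
travel [1.678 0.091 0.055]
twist -1.525
```

Request:
{"api": "send_rows", "payload": {
  "targets": [
    {"travel":[0.4,-0.05,0.09],"twist":0,"jaw":0},
    {"travel":[0.9,-0.05,0.09],"twist":0,"jaw":0},
    {"travel":[1.3,-0.05,0.09],"twist":0,"jaw":0},
    {"travel":[1.6,-0.05,0.09],"twist":0,"jaw":0},
    {"travel":[1.8,-0.05,0.09],"twist":0,"jaw":0},
    {"travel":[2.0,-0.05,0.09],"twist":0,"jaw":0},
    {"travel":[2.2,-0.05,0.09],"twist":0,"jaw":0}
  ]
}}

```text
clock: 7.65
position: [452.1, -102.0, 109.0]
eef_rot: [0.985, 1.336, -0.988]
ft_force: [-2.6, -0.6, 6.7]
gripper_width: -0.002
```

```bash
python3 - <<'E'
from h import *
go([451,-101,33])
p,d=grab_frame('side');cv2.imwrite('pics/s5.png',cv2.resize(p[100:300,130:390,::-1],None,fx=3,fy=3))
E
```

```text
axes x [-0.001 -0.001 -1.   ] y [ 0.956  0.295 -0.001] z [ 0.295 -0.956  0.001] pos [ 452.1 -102.   109. ] ft [-2.6 -0.6  6.7] q [-0.36  0.09 -0.53  0.95 -0.    0.91] t 7.65 w -0.0
travel [ 1.901 -0.017 -0.035]
```

View pics/s5.png

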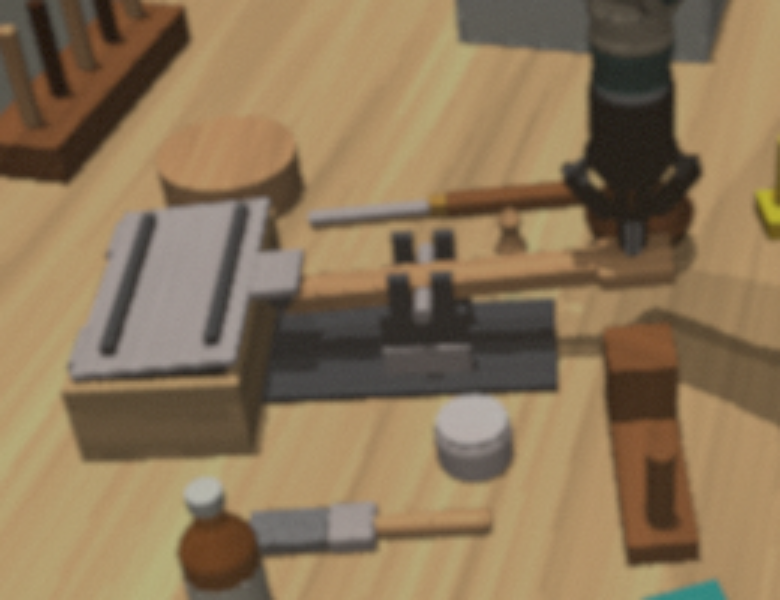

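The fingers are on the pad (crop (635,255)), the lever is turning and the lip (275,275) is starting to rise. At 6.7 N this is as expected, so I keep pressing.

Request:
{"api": "send_rows", "payload": {
  "targets": [
    {"travel":[0.25,0,0],"twist":0,"jaw":0},
    {"travel":[0.5,0,0],"twist":0,"jaw":0},
    {"travel":[0.75,0,0],"twist":0,"jaw":0},
    {"travel":[1.0,0,0],"twist":0,"jaw":0},
    {"travel":[1.25,0,0],"twist":0,"jaw":0},
    {"travel":[1.45,0,0],"twist":0,"jaw":0},
    {"travel":[1.6,0,0],"twist":0,"jaw":0},
    {"travel":[1.7,0,0],"twist":0,"jaw":0}
  ]
}}

```text
clock: 8.7
position: [456.0, -101.7, 42.2]
eef_rot: [0.989, 1.331, -0.981]
ft_force: [1.3, 2.8, 7.2]
gripper_width: 0.0
```

```bash
python3 - <<'E'
from h import *
go([451,-101,31])
p,d=grab_frame('side');cv2.imwrite('pics/s6.png',cv2.resize(p[100:300,130:390,::-1],None,fx=3,fy=3))
E
```

```text
axes x [ 0.007  0.001 -1.   ] y [0.955 0.295 0.007] z [ 0.295 -0.955  0.001] pos [ 456.  -101.7   42.2] ft [1.3 2.8 7.2] q [-0.36  0.18 -0.59  0.79  0.    0.91] t 8.7 w 0.0
travel [ 0.279 -0.117 -0.055]
```

View pics/s6.png

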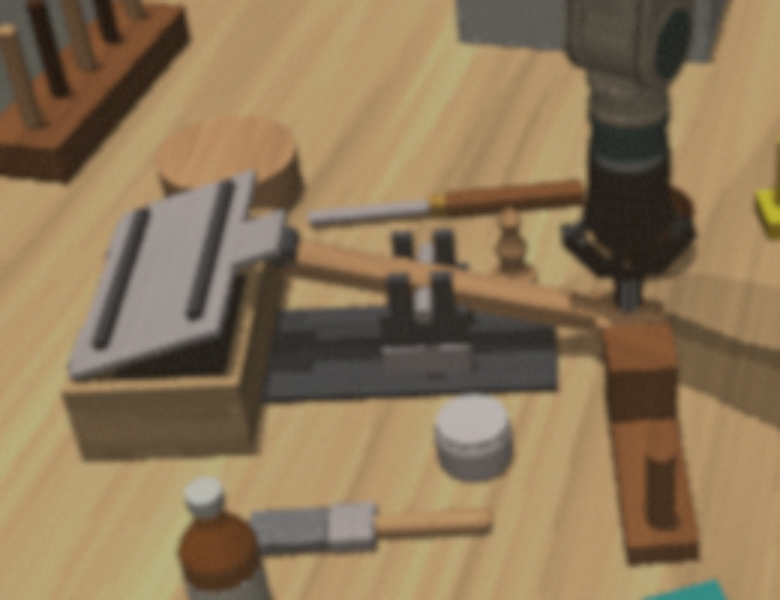

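The flap is well up (lip at crop (260,235)) and the axle is still in its slots. About 11 mm remains.

Request:
{"api": "send_rows", "payload": {
  "targets": [
    {"travel":[0.04,0,0],"twist":0,"jaw":0},
    {"travel":[0.1,0,0],"twist":0,"jaw":0},
    {"travel":[0.15,0,0],"twist":0,"jaw":0},
    {"travel":[0.2,0,0],"twist":0,"jaw":0},
    {"travel":[0.2,0,0],"twist":0,"jaw":0}
  ]
}}

```text
clock: 9.38
position: [456.1, -102.1, 34.4]
eef_rot: [0.988, 1.33, -0.982]
ft_force: [1.5, 1.5, 5.8]
gripper_width: -0.002
```

```bash
python3 - <<'E'
from h import *
go([451,-101,31])
E
```

```text
axes x [ 0.007 -0.    -1.   ] y [0.955 0.295 0.007] z [ 0.295 -0.955  0.002] pos [ 456.1 -102.1   34.4] ft [1.5 1.5 5.8] q [-0.36  0.2  -0.6   0.77  0.    0.91] t 9.38 w -0.0
travel [ 0.084 -0.114 -0.065]
```

Request:
{"api": "send_rows", "payload": {
  "targets": [
    {"travel":[0.04,0,0],"twist":0,"jaw":0},
    {"travel":[0.08,0,0],"twist":0,"jaw":0},
    {"travel":[0.1,0,0],"twist":0,"jaw":0},
    {"travel":[0.1,0,0],"twist":0,"jaw":0}
  ]
}}

```text
clock: 9.88
position: [456.6, -102.1, 33.5]
eef_rot: [0.988, 1.33, -0.981]
ft_force: [-5.7, 4.8, 32.2]
gripper_width: -0.001
```

At 33.5 mm the force jumps to 32 N, so the lever is bottomed. I ease the load a little while staying above the holding force.

Request:
{"api": "send_rows", "payload": {
  "targets": [
    {"travel":[-0.03,0,0],"twist":0,"jaw":0},
    {"travel":[-0.03,0,0],"twist":0,"jaw":0},
    {"travel":[-0.03,0,0],"twist":0,"jaw":0},
    {"travel":[-0.03,0,0],"twist":0,"jaw":0}
  ]
}}

```text
clock: 10.38
position: [456.5, -102.1, 33.7]
eef_rot: [0.988, 1.33, -0.981]
ft_force: [-4.9, 3.6, 24.3]
gripper_width: -0.001
```

```bash
python3 - <<'E'
from h import *
go([451,-101,31])
f0={n:np.load(n+"0.npz") for n in("side","top")}
for n in('side','top'):
    p,d=grab_frame(n);np.savez(f'{n}7.npz',p=p,d=d);cv2.imwrite(f'pics/{n}7.png',p[:,:,::-1])
    X=pts(n,d);x,y,z=X[...,0],X[...,1],X[...,2];pi=p.astype(int)
    X0=pts(n,f0[n]["d"])
    m=(x>720)&(x<830)&(y>-90)&(y<60)&(z>125)&(d>0);print(n,"lip zmax",np.percentile(z[m],97).round(1))
    m=(x>780)&(x<1000)&(y>-200)&(y<200)&(z>88)&(z<250)&(d>0)
    A=np.c_[X[m][:,:2],np.ones(m.sum())];c,*_=np.linalg.lstsq(A,z[m],rcond=None);print("flap slope rad",np.arctan(np.hypot(*c[:2])).round(3))
    red=(pi[...,0]-pi[...,2]>25)&(pi[...,0]>1.3*pi[...,1])
    m=red&(z>78)&(z<92)&(x>390)&(x<470)&(y>-60)&(y<40)&(d>0)
    if n=="top": print("tall",X[m].mean(0).round(1))
    g=lambda P,l,h:P[(P[...,0]>500)&(P[...,0]<610)&(P[...,1]>35)&(P[...,1]<115)&(P[...,2]>l)&(P[...,2]<h)].mean(0).round(1)
    print("tin",g(X0,38,55),g(X,38,55))
s=read_state();print(s["ft_force"],s["clock"])
E
```

```text
axes x [ 0.008 -0.    -1.   ] y [0.955 0.295 0.007] z [ 0.295 -0.955  0.003] pos [ 456.5 -102.1   33.7] ft [-4.9  3.6 24.3] q [-0.36  0.2  -0.6   0.77  0.    0.91] t 10.38 w -0.0
travel [ 0.067 -0.123 -0.068]
side lip zmax 153.4
flap slope rad 0.337
tin [558.4  81.4  44.5] [558.1  81.5  44.3]
top lip zmax 154.7
flap slope rad 0.332
tall [429.3   4.9  85.2]
tin [559.   74.2  45.7] [558.9  74.5  45.7]
[-3.85268369  3.39269699 24.30550984] 10.475
```

View pics/side7.png

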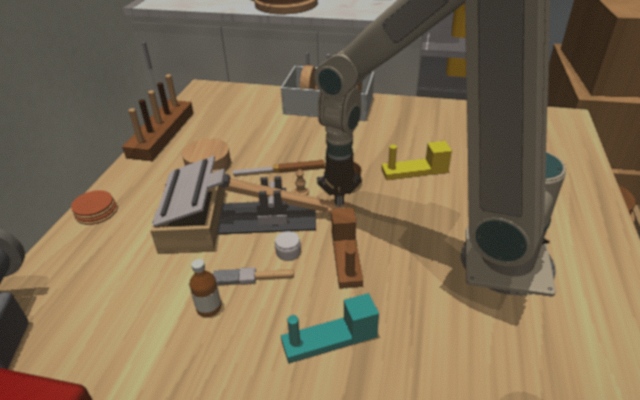

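View pics/top7.png

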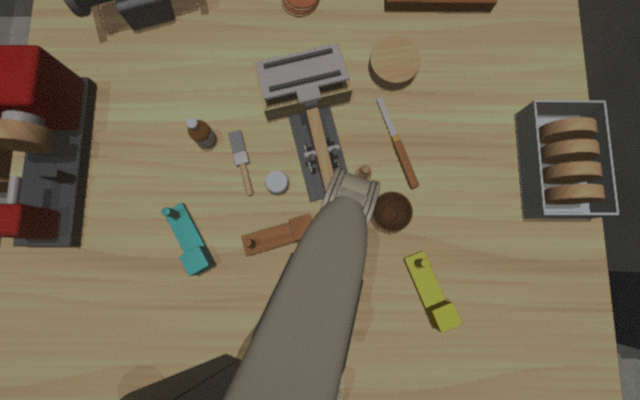

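The flap is up (side view, lip at (215,180)), the fingers hold the pad down at (340,200), and the block and bystanders sit undisturbed. I hand it in.

```bash
python3 -c "
from h import *
print(job_done()); s=read_state(); print(s['clock'],s['position'],s['ft_force'])"
```

```text
the job is handed in; nothing more can be done
None
the job is handed in; nothing more can be done
```

The shavings chute is open, and I handed the job in at about 10.5 s with the fingers still holding the lever down. I pushed the brown stop block about 95 mm along its own axis by the peg. That left about 44 mm between its tall end and the pad, and only then did I press the pad to its stop.

**Last checks before handing in:**
- **Flap:** it leaned 0.332 to 0.337 rad, against the 0.34 expected. The lip read 153 to 155 mm high, just under the 156 mm expected.
- **Pad:** the fingertips stood at 33.7 mm, about 3 mm above the stated 31 mm. The force rose sharply there, so I took it as the stop and held at a steady 24 N, after a brief 32 N.
- **Bystanders:** the tin's measured position was unchanged. The others I judged only by eye, and none looked moved, though the arm partly hid the bowl and finial.

No check failed. The one odd reading was the block's tall end, about 6 mm off its earlier position. The arm partly hid it in that view, so I take it as a bias rather than movement. The state could not be read again after hand-in.

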